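# Gauge an unmarked glass rod

## Task

Find the size of the glass rod in the small square stand on the hole gauge: step it down from wider to narrower holes, dipping its foot gently into each, until a hole turns it away. Then go back and leave it standing upright through the last hole that took it, the tightest it passes, right down on the gauge's base plate. Glass chips, so never press it hard on the gauge, and leave the rods in the stock block and everything else where they are.

Things in the scene. Friction and masses are not known exactly. Their poses are not given: they have to be found in the camera images.
- gauge: fixed hole gauge: aluminium plate 62 x 196 x 12 mm, upper face 60 mm above the table, on four corner pillars over a grey base plate (82 x 212 mm, upper face at 10 mm). Four plain through holes 44 mm apart along its y, widest at -y. Each rod passes its hole with 1.2 mm to spare; in the next narrower mouth its foot sinks under 3 mm. Origin under its middle, on the table
- hole_1 (a point): centre of the mouth of gauge hole 1, at the plate's upper face, 60 mm above the table; bore 22 mm, the widest, one dot
- hole_2 (a point): centre of the mouth of gauge hole 2, at the plate's upper face, 60 mm above the table; bore 19 mm, two dots
- hole_3 (a point): centre of the mouth of gauge hole 3, at the plate's upper face, 60 mm above the table; bore 16 mm, three dots
- hole_4 (a point): centre of the mouth of gauge hole 4, at the plate's upper face, 60 mm above the table; bore 13 mm, the narrowest, four dots; it refuses every rod
- stand_socket (a point): centre of the mouth of the single socket (26 mm wide, 28 mm deep) of the small square stand, a pale wood block 70 x 70 x 36 mm fixed to the table; this point is 36 mm above the table
- stock_middle (a point): middle of the upper face, 36 mm above the table, of the stock block, a darker wood block 56 x 200 x 36 mm fixed near the back of the table with four such sockets in a row
- rod_a_mid (a point): middle (half-way up) of a cobalt-blue glass rod, 135 mm long, 40 to 130 g, ends rounded at 2 mm radius; z = its axis, up. Of the three rods one is 20.8 mm thick, one 17.8, one 14.8; which is which is not told. At the start one, different each time, stands in the small square stand, the others in the stock block, upright, feet 8 mm above the table
- rod_b_mid (a point): middle (half-way up) of a cobalt-blue glass rod, 135 mm long, 40 to 130 g, ends rounded at 2 mm radius; z = its axis, up. Of the three rods one is 20.8 mm thick, one 17.8, one 14.8; which is which is not told. At the start one, different each time, stands in the small square stand, the others in the stock block, upright, feet 8 mm above the table
- rod_c_mid (a point): middle (half-way up) of a cobalt-blue glass rod, 135 mm long, 40 to 130 g, ends rounded at 2 mm radius; z = its axis, up. Of the three rods one is 20.8 mm thick, one 17.8, one 14.8; which is which is not told. At the start one, different each time, stands in the small square stand, the others in the stock block, upright, feet 8 mm above the table
- rod_a_foot (a point): centre of the flat foot of that rod (the lower end), 67.5 mm below its middle
- rod_b_foot (a point): centre of the flat foot of that rod (the lower end), 67.5 mm below its middle
- rod_c_foot (a point): centre of the flat foot of that rod (the lower end), 67.5 mm below its middle
- rod_a: that glass rod; origin at the centre of its foot, z along its axis
- rod_b: that glass rod; origin at the centre of its foot, z along its axis
- rod_c: that glass rod; origin at the centre of its foot, z along its axis
- tape: roll of blue masking tape lying flat, 77 mm across, 24 mm high, bystander, origin under its centre
- cobalt_jar: closed glass jar of blue enamel, 83 mm across, 99 mm high, bystander, origin under its centre
- marker: grey and black marker pen, 12 x 140 x 13 mm, lying flat, bystander, origin under its centre
Mind the look-alikes: they are no part of the job. What is shaped like the rod_b but red is not meant.

How it is judged:
By the outcome, as a careful person would: the job done as asked, in the order asked, and still so for the second after the job is handed in, with the robot touching nothing.
It also fails if it takes over 67 s, if anything falls off the work surface, if the arm or the gripper's body presses on something with over 40 N, if the wrist force passes 120 N, or if a joint passes its speed limit or range.

## Robot

A 6-joint arm with a two-finger parallel gripper is mounted at the origin on the work surface; the furniture and walls round the work are solid. World frame = base frame: x ahead of the robot, y to its left, z up, the work surface at z = 0. Lengths are in m, angles in degrees, forces in N, time in s.
With the tool pointing down it reaches from about 0.4 to 0.825 m from the base axis. Payload 7 kg.
Tool frame: the origin (TCP) lies midway between the tips of the shut fingers; the grasp point (between the pads) lies 19 mm behind it (ctrl.hold_point_z is the distance from the TCP to the grasp point, in m); z points along the fingers, y is the line along which they close (so a half turn about z gives the same grasp; the last joint's range is limited). The gripper opens to 88 mm and grips with 3 to 60 N. Pads are 19 mm wide; open, the fingers measure 130 mm over their backs; the gripper's body (78 mm by 193 mm) begins 47 mm behind the grasp point.
Start: joints at [16.507, 20.546, 0.682, 0, -70.136, -16.507], TCP at [0.675, -0, 0.227] pointing down, gripper open.
Joint ranges: [-176.03, 176.03], [-82.01, 121.73], [-58.28, 71.71], [-173.87, 95.51], [-174.79, -0.11], [-173.66, 173.66]. Speed limits (degrees/s): [136.94, 136.94, 172.46, 180, 180, 180].

## Interface

Orientations are given as [roll, pitch, yaw] about the fixed x, y, z axes, in that order (R = Rz(yaw) Ry(pitch) Rx(roll)).
In Python, from plant import ctrl gives the robot as it stands.
- The arm moves only by the tool apply_moves, never from a script. Its argument "deltas" is a list of rows, each an object with "fingers": the finger opening in mm, from 0 to 87.6; "delta_pos": the shift along the tool's x, y, z in mm, a list of three; "angular": the turn, a rotation vector about the tool's x, y, z in degrees, a list of three. A call has 1 to 10 rows; each row is the pose to reach, as a shift and turn from the pose commanded when the call began, along the tool's axes at that moment; what a row does not reach only later rows make up. A row lasts 1/10 s, in which the tool goes at most 50 mm and 8.59 degrees, less where a joint would pass 70% of its speed; a pose out of reach is approached as far as the arm can. A call with a gripper value outside its range is refused whole. The fingers move at their own pace and stop on an object; the grip force is fixed at half the most. Time passes only in rows, so rows that repeat a pose let the fingers close. It gives the time, the measured TCP pose, the force, the opening and the grip force at its end, in the units of the state.
- ctrl.get_obs(): the state, without advancing time (a new reading comes with each control period).
- ctrl.snapshot(name): name is "scene" or "side" or "wrist"; returns the picture (400x640x3 uint8, red, green, blue); there is no depth.
- ctrl.camera_params(name): a dict with "fx", "fy", "cx", "cy" (pixels), "cam_to_world" (4x4, takes a point from camera to world coordinates); the wrist camera has in their place "mount" (4x4, takes a point from camera to tool coordinates, whose origin is the TCP and whose axes are the flange's). Camera axes: x right, y up, looking along -z (the intrinsics and any distortion apply to the point x, -y, -z); pixel columns grow to the right and rows downward; lengths in m; the calibration is good to about 2 mm. A picture is of the moment at which its call begins: read the wrist's pose just before it. camera_params takes no time and is no camera call.
- ctrl.close_job(): hands the job in; it is judged then, once.
The state is a dict: "clock": time; "joint_pos": joint angles; "qvel": joint speeds; "tau": joint torques, N m; "tool_pos": TCP position; "orientation": TCP orientation; "force": force on the tool from outside, world axes, zero at the start; "moment": the same for the moment, N m; "opening": finger opening in m; "gripper_force": force on a finger pad.
Only numpy, scipy, OpenCV 4.12 (cv2) and the standard library are available. Lean on these libraries where they do the work, as an engineer would, in place of code of your own. Each camera call takes 0.05 s, during which the arm holds its last target. There are 200 camera calls.

## Working session

There is one attempt and no reset: what is moved stays moved. The work goes in short steps, Python scripts to look and compute and a tool call to move; the robot and the scene stay as the last step left them, time stands still between calls to the robot, and variables do not carry over. Pictures are saved under pics/ and viewed, at most 10 in all, crops included, and the job is handed in when it is done.

Besides the shell and the picture viewer there is one more tool, called after "Call:" as name(argument=value, ...), one argument or row to a line, values as JSON. apply_moves: Moves the arm, as the interface text tells. Its arguments: {"type":"object","properties":{"deltas":{"type":"array"}},"required":["deltas"]}

```bash
ls; mkdir -p pics; cat > h.py <<'E'
import numpy as np, cv2
from plant import ctrl
from scipy.spatial.transform import Rotation as R
def snap(n,f=None):
    o=ctrl.get_obs(); im=ctrl.snapshot(n)
    if f: cv2.imwrite('pics/'+f,im[:,:,::-1])
    p=ctrl.camera_params(n)
    if n=='wrist':
        T=np.eye(4);T[:3,:3]=R.from_euler('xyz',o['orientation'],degrees=True).as_matrix();T[:3,3]=o['tool_pos'];p['cam_to_world']=T@np.array(p['mount'])
    return im,p
def cast(p,u,v,z):
    K=np.array([[p['fx'],0,p['cx']],[0,p['fy'],p['cy']],[0,0,1]],float)
    d=p.get('dist',None)
    x,y=(np.array([u,v])-[p['cx'],p['cy']])/[p['fx'],p['fy']]
    T=np.array(p['cam_to_world']); r=T[:3,:3]@np.array([x,-y,-1]); o=T[:3,3]
    return o+r*(z-o[2])/r[2]
def proj(p,P):
    T=np.linalg.inv(np.array(p['cam_to_world'])); c=T[:3,:3]@np.array(P)+T[:3,3]
    return p['cx']+p['fx']*c[0]/-c[2], p['cy']-p['fy']*c[1]/-c[2]
E
python3 - <<'E'
from h import *
print(ctrl.get_obs())
for n in('scene','side','wrist'):
    im,p=snap(n,n+'0.png'); print(n,{k:np.round(v,4).tolist() if not isinstance(v,str) else v for k,v in p.items()})
E
```

```text
pics
{'clock': 0.0, 'joint_pos': array([ 1.65061482e+01,  2.05919050e+01,  6.31785479e-01, -2.05298602e-02,
       -7.01359768e+01, -1.65072947e+01]), 'qvel': array([ 0.0029571 , -0.01748193, -0.00979472,  0.04867893, -0.02898642,
        0.01347312]), 'tau': array([-8.00930356e-04, -5.82726967e+01,  2.93058443e+01,  6.99745238e+00,
        6.93249181e-03, -2.06530804e-04]), 'tool_pos': array([ 6.74490032e-01, -3.92948553e-05,  2.25601000e-01]), 'orientation': array([ 1.79902380e+02, -8.80355418e-03, -9.00081310e+01]), 'force': array([ 0.95712116, -0.38543327,  0.19146006]), 'moment': array([-0.00661878, -0.05709602, -0.0226039 ]), 'gripper_force': 0.0, 'opening': 0.0875252802531881}
scene {'fx': 423.4081, 'fy': 423.4081, 'cx': 314.118, 'cy': 192.5271, 'cam_to_world': [[-0.7298, 0.3276, -0.6, -0.086], [-0.6836, -0.3576, 0.6362, 0.6699], [-0.0061, 0.8745, 0.4849, 0.6045], [0.0, 0.0, 0.0, 1.0]]}
side {'fx': 366.9881, 'fy': 366.9881, 'cx': 323.5333, 'cy': 203.9556, 'cam_to_world': [[0.9476, 0.1263, -0.2933, 0.2199], [-0.3193, 0.3989, -0.8596, -1.012], [0.0084, 0.9082, 0.4183, 0.5719], [0.0, 0.0, 0.0, 1.0]]}
wrist {'fx': 296.449, 'fy': 296.449, 'cx': 317.6625, 'cy': 200.5299, 'mount': [[-0.0006, 0.9631, 0.2693, 0.0735], [1.0, 0.0005, 0.0003, -0.0004], [0.0001, 0.2693, -0.9631, -0.158], [0.0, 0.0, 0.0, 1.0]], 'cam_to_world': [[-1.0, -0.001, 0.0011, 0.6752], [0.0007, -0.9631, -0.2691, -0.0735], [0.0014, -0.2691, 0.9631, 0.3838], [0.0, 0.0, 0.0, 1.0]]}
```

View pics/scene0.png

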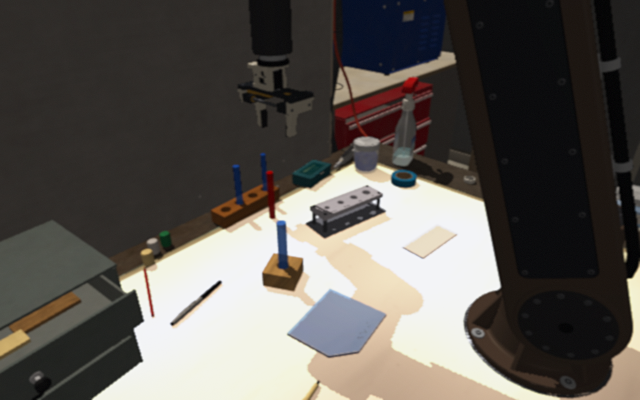

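View pics/side0.png

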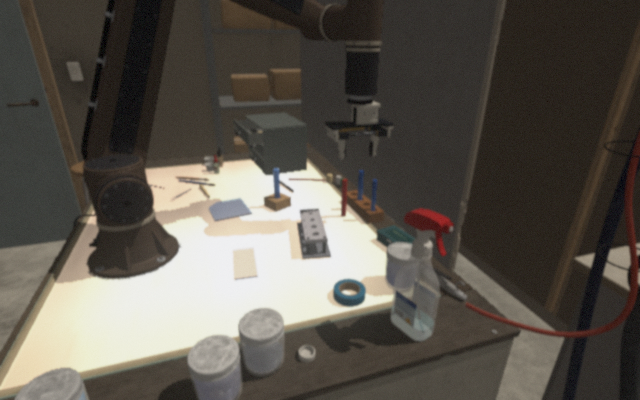

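The scene shows blue rods at (282,245) in the single square stand, and at (238,185) and (264,170) in the long stock block. A red look-alike stands at (270,195), and the gauge is at (347,205). The tape (403,178) and the jar are bystanders. I choose the rod at (282,245).

```bash
python3 - <<'E'
from h import *
ims={}
for n in('scene','side'):
    im=cv2.imread(f'pics/{n}0.png'); ims[n]=im; p=ctrl.camera_params(n)
    h=cv2.cvtColor(im,cv2.COLOR_BGR2HSV); m=cv2.inRange(h,(105,130,50),(125,255,255))
    k,l,s,c=cv2.connectedComponentsWithStats(m)
    for i in range(1,k):
        if 20<s[i,4]<2000:
            x,y,w,hh,a=s[i]; ys,xs=np.where(l==i)
            t=xs[ys<y+4].mean()
            print(n,s[i],t,'top@.143',cast(p,t,y+2,.143).round(3))
im=ims['scene']; a=cv2.resize(im[150:300,230:400],None,fx=3.5,fy=3.5,interpolation=cv2.INTER_CUBIC)
cv2.imwrite('pics/crop1.png',a)
p=ctrl.camera_params('scene')
for u,v in [(321,208),(339,202),(356,197),(373,191)]: print(cast(p,u,v,.06).round(3))
E
```

```text
scene [260 153   6  37 129] 262.5 top@.143 [0.729 0.007 0.143]
scene [233 165  10  39 201] 235.64 top@.143 [0.722 0.101 0.143]
scene [278 221   9  47 303] 281.0 top@.143 [0.448 0.2   0.143]
[0.521 0.002 0.06 ]
[ 0.507 -0.051  0.06 ]
[ 0.491 -0.1    0.06 ]
[ 0.478 -0.157  0.06 ]
```

View pics/crop1.png

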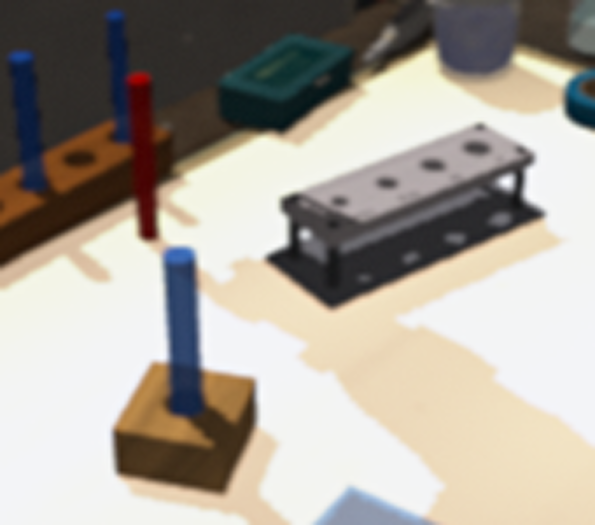

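View pics/wrist0.png

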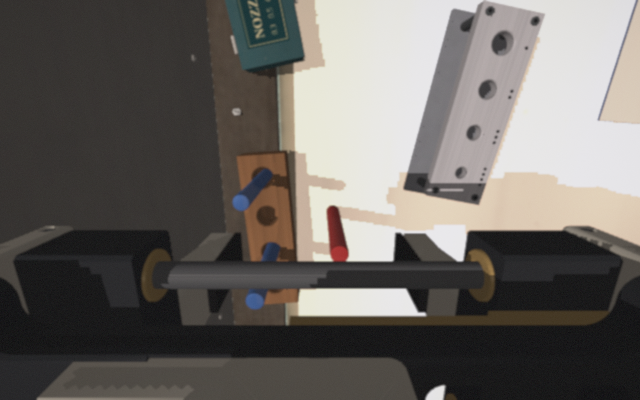

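The crop shows the chosen rod alone in the square pale stand. It also shows the gauge holes, from left to right 4, 3, 2, 1, at scene pixels (327,207), (341,202), (353,197) and (366,192). In the wrist view the holes are at (502,43), (487,90), (474,133) and (461,173), with one dot at the top.

```bash
python3 - <<'E'
from h import *
o=ctrl.get_obs()
s=ctrl.camera_params('scene'); sd=ctrl.camera_params('side'); w=ctrl.camera_params('wrist')
T=np.eye(4);T[:3,:3]=R.from_euler('xyz',o['orientation'],degrees=True).as_matrix();T[:3,3]=o['tool_pos'];w['cam_to_world']=T@np.array(w['mount'])
for uv in [(366.3,192.3),(353.4,197.1),(340.6,202.3),(327.1,207.4)]: print('scene',cast(s,*uv,.06).round(4))
for uv in [(502,43),(487,90),(474,133),(461,173)]: print('wrist',cast(w,*uv,.06).round(4))
print('scene top',cast(s,281,223,.143),'base',cast(s,283,267,.036))
print('side top',cast(sd,276,169,.143),cast(sd,277,196,.036))
E
```

```text
scene [ 0.4865 -0.1387  0.06  ]
scene [ 0.4957 -0.0955  0.06  ]
scene [ 0.5029 -0.0525  0.06  ]
scene [ 0.5115 -0.0105  0.06  ]
wrist [ 0.4927 -0.1445  0.06  ]
wrist [ 0.5008 -0.1008  0.06  ]
wrist [ 0.5081 -0.0577  0.06  ]
wrist [ 0.5164 -0.0145  0.06  ]
scene top [0.44805097 0.20033032 0.143     ] base [0.44479511 0.20405525 0.036     ]
side top [0.4551607  0.19763489 0.143     ] [0.45573288 0.20632058 0.036     ]
```

Call:
apply_moves(
  deltas=[
    {"fingers":60,"delta_pos":[-40,40,-30],"angular":[0,0,0]},
    {"fingers":60,"delta_pos":[-80,80,-40],"angular":[0,0,0]},
    {"fingers":60,"delta_pos":[-120,115,-50],"angular":[0,0,0]},
    {"fingers":60,"delta_pos":[-160,150,-50],"angular":[0,0,0]},
    {"fingers":60,"delta_pos":[-200,185,-50],"angular":[0,0,0]},
    {"fingers":60,"delta_pos":[-240,220,-50],"angular":[0,0,0]},
    {"fingers":60,"delta_pos":[-260,225,-50],"angular":[0,0,0]},
    {"fingers":60,"delta_pos":[-260,225,-50],"angular":[0,0,0]},
    {"fingers":60,"delta_pos":[-260,225,-50],"angular":[0,0,0]},
    {"fingers":60,"delta_pos":[-260,225,-50],"angular":[0,0,0]},
  ],
)

```text
clock: 1.15
tool_pos: [0.4501, 0.2596, 0.2764]
orientation: [180.0, -0.0, -90.0]
force: [0.4, 0.1, -0.5]
opening: 0.0601
gripper_force: 0.0
```

```bash
python3 - <<'E'
from h import *
im,p=snap('wrist','w1.png')
for P in [(.45,.2,.143),(.45,.2,.036)]: print(proj(p,P))
h=cv2.cvtColor(im,cv2.COLOR_RGB2HSV); m=cv2.inRange(h,(105,120,40),(128,255,255))
k,l,s,c=cv2.connectedComponentsWithStats(m)
for i in range(1,k):
    if s[i,4]>60: print(s[i],c[i])
E
```

```text
(np.float64(318.2568343724485), np.float64(132.78261994622943))
(np.float64(318.0880339946852), np.float64(128.790834564022))
[  0   0  38  29 643] [17.10419907 13.62830482]
[306 117  19  20 286] [314.77622378 126.36013986]
```

View pics/w1.png

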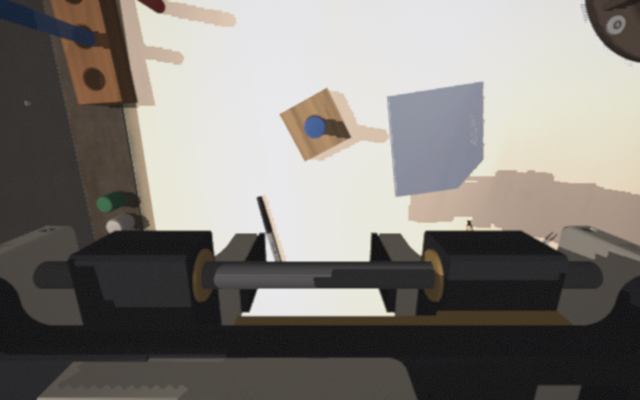

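The rod's top is nearly end-on at (315,126.4), just below the camera, so its pixel gives its axis with little bias. The stand is square and pale, so the choice holds.

```bash
python3 - <<'E'
from h import *
p=ctrl.camera_params('wrist');o=ctrl.get_obs()
T=np.eye(4);T[:3,:3]=R.from_euler('xyz',o['orientation'],degrees=True).as_matrix();T[:3,3]=o['tool_pos'];p['cam_to_world']=T@np.array(p['mount'])
print(o['tool_pos'],cast(p,314.8,126.4,.143))
E
```

```text
[0.45038399 0.25919448 0.27635135] [0.45349299 0.19365207 0.143     ]
```

Call:
apply_moves(
  deltas=[
    {"fingers":60,"delta_pos":[33,-2,20],"angular":[0,0,0]},
    {"fingers":60,"delta_pos":[66,-4,40],"angular":[0,0,0]},
    {"fingers":60,"delta_pos":[66,-4,80],"angular":[0,0,0]},
    {"fingers":60,"delta_pos":[66,-4,115],"angular":[0,0,0]},
    {"fingers":60,"delta_pos":[66,-4,150],"angular":[0,0,0]},
    {"fingers":60,"delta_pos":[66,-4,175],"angular":[0,0,0]},
    {"fingers":60,"delta_pos":[66,-4,187],"angular":[0,0,0]},
    {"fingers":60,"delta_pos":[66,-4,187],"angular":[0,0,0]},
    {"fingers":40,"delta_pos":[66,-4,187],"angular":[0,0,0]},
    {"fingers":30,"delta_pos":[66,-4,187],"angular":[0,0,0]},
  ],
)

```text
clock: 2.2
tool_pos: [0.4549, 0.1944, 0.0909]
orientation: [-179.9, 0.1, -90.0]
force: [-0.2, 0.2, 0.5]
opening: 0.0489
gripper_force: 0.0
```

Call:
apply_moves(
  deltas=[
    {"fingers":30,"delta_pos":[0,0,0],"angular":[0,0,0]},
    {"fingers":24,"delta_pos":[0,0,0],"angular":[0,0,0]},
    {"fingers":22,"delta_pos":[0,0,0],"angular":[0,0,0]},
    {"fingers":22,"delta_pos":[0,0,0],"angular":[0,0,0]},
    {"fingers":18,"delta_pos":[0,0,0],"angular":[0,0,0]},
    {"fingers":14,"delta_pos":[0,0,0],"angular":[0,0,0]},
    {"fingers":10,"delta_pos":[0,0,0],"angular":[0,0,0]},
    {"fingers":8,"delta_pos":[0,0,0],"angular":[0,0,0]},
    {"fingers":8,"delta_pos":[0,0,0],"angular":[0,0,0]},
  ],
)

```text
clock: 3.1
tool_pos: [0.454, 0.194, 0.0897]
orientation: [-180.0, 0.0, -90.0]
force: [-1.3, -0.4, 4.2]
opening: 0.0202
gripper_force: 30.0
```

Call:
apply_moves(
  deltas=[
    {"fingers":8,"delta_pos":[0,0,-15],"angular":[0,0,0]},
    {"fingers":8,"delta_pos":[0,0,-40],"angular":[0,0,0]},
    {"fingers":8,"delta_pos":[0,0,-75],"angular":[0,0,0]},
    {"fingers":8,"delta_pos":[20,0,-103],"angular":[0,0,0]},
    {"fingers":8,"delta_pos":[60,-8,-103],"angular":[0,0,0]},
    {"fingers":8,"delta_pos":[105,-16,-103],"angular":[0,0,0]},
    {"fingers":8,"delta_pos":[150,-24,-103],"angular":[0,0,0]},
    {"fingers":8,"delta_pos":[195,-30,-103],"angular":[0,0,0]},
    {"fingers":8,"delta_pos":[240,-33,-103],"angular":[0,0,0]},
    {"fingers":8,"delta_pos":[271,-33,-103],"angular":[0,0,0]},
  ],
)

```text
clock: 4.1
tool_pos: [0.4867, -0.0795, 0.1921]
orientation: [180.0, -0.0, -90.1]
force: [1.0, -0.3, -0.4]
opening: 0.0201
gripper_force: 30.0
```

Call:
apply_moves(
  deltas=[
    {"fingers":8,"delta_pos":[0,0,0],"angular":[0,0,0]},
    {"fingers":8,"delta_pos":[0,0,0],"angular":[0,0,0]},
    {"fingers":8,"delta_pos":[0,0,0],"angular":[0,0,0]},
  ],
)

```text
clock: 4.4
tool_pos: [0.4869, -0.0766, 0.1923]
orientation: [180.0, 0.0, -90.0]
force: [0.0, 0.4, -1.7]
opening: 0.0199
gripper_force: 30.0
```

```bash
python3 - <<'E'
from h import *
o=ctrl.get_obs(); print(o['tool_pos'],o['orientation'],o['force'],o['opening'])
im,p=snap('wrist'); a=cv2.resize(im[40:240,220:420],None,fx=3,fy=3,interpolation=cv2.INTER_CUBIC)
cv2.imwrite('pics/w2.png',a[:,:,::-1]); cv2.imwrite('pics/w2full.png',im[:,:,::-1])
E
```

```text
[ 0.48690695 -0.07657231  0.19233744] [ 1.79983643e+02  5.96279919e-03 -8.99927898e+01] [ 0.00473414  0.37617073 -1.70326393] 0.019936663872597075
```

View pics/w2.png

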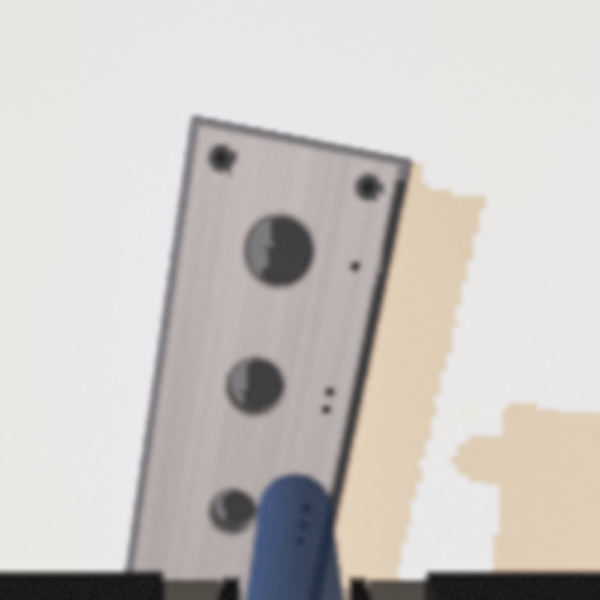

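Hole 1 is at crop (279,250), which is full pixel (313.0,123.3). Hole 2 is at full pixel (305,168.3) and hole 3 at (297.3,210.3). The rod is in the grip, with its foot near crop (294,475–500).

```bash
cat >> h.py <<'E'
def holes(im,p,pred):
    g=cv2.GaussianBlur(cv2.cvtColor(im,cv2.COLOR_RGB2GRAY),(3,3),0)
    out=[]
    for q in pred:
        u,v=proj(p,q); r=14
        x0,y0=int(u)-r-3,int(v)-r-3; c=g[y0:y0+2*r+6,x0:x0+2*r+6]
        m=(c<np.percentile(c,75)*0.82).astype(np.uint8)
        k,l,s,ce=cv2.connectedComponentsWithStats(m)
        i=l[r+3,r+3]
        if i==0: out.append(None);continue
        ct=cv2.findContours((l==i).astype(np.uint8),cv2.RETR_EXTERNAL,cv2.CHAIN_APPROX_NONE)[0][0]
        e=cv2.fitEllipse(cv2.convexHull(ct)); out.append((e[0][0]+x0,e[0][1]+y0,e[1]))
    return out
E
python3 - <<'E'
from h import *
o=ctrl.get_obs(); im,p=snap('wrist')
hs=holes(im,p,[cast(p,*q,.06) for q in((313,123.3),(305,168.3))])
for q in hs: print(np.round(q[:2],2),np.round(q[2],1),cast(p,q[0],q[1],.06).round(4))
print('h3',cast(p,297.3,210.3,.06).round(4))
t=o['tool_pos']; print('axis foot/above',proj(p,t+[0,0,-.081]),proj(p,t+[0,0,-.04]),'foot near edge',proj(p,t+[0,-.0104,-.079]))
h=cv2.cvtColor(im,cv2.COLOR_RGB2HSV); m=cv2.inRange(h,(105,90,30),(128,255,255)); m[:, :280]=0;m[:,370:]=0
for v in range(190,232,3):
    xs=np.where(m[v])[0]; print(v,xs.min() if len(xs) else 0,xs.max() if len(xs) else 0)
E
```

```text
[312.88 122.91] [23.9 25.1] [ 0.492 -0.145  0.06 ]
[304.81 168.03] [19.9 20.4] [ 0.5002 -0.1019  0.06  ]
h3 [ 0.5084 -0.0581  0.06  ]
axis foot/above (np.float64(318.25189398298096), np.float64(208.15559193468772)) (np.float64(318.3628305745442), np.float64(225.13706948483863)) foot near edge (np.float64(318.2669392191009), np.float64(196.84901767978013))
190 0 0
193 0 0
196 0 0
199 316 316
202 310 324
205 308 327
208 307 329
211 307 329
214 306 329
217 306 329
220 306 329
223 305 329
226 305 329
229 305 328
```

Call:
apply_moves(
  deltas=[
    {"fingers":8,"delta_pos":[30,-2.5,0],"angular":[0,0,0]},
    {"fingers":8,"delta_pos":[60,-5,0],"angular":[0,0,0]},
    {"fingers":8,"delta_pos":[68,-5,20],"angular":[0,0,0]},
    {"fingers":8,"delta_pos":[68,-5,38],"angular":[0,0,0]},
    {"fingers":8,"delta_pos":[68,-5,44],"angular":[0,0,0]},
    {"fingers":8,"delta_pos":[68,-5,44],"angular":[0,0,0]},
    {"fingers":8,"delta_pos":[68,-5,44],"angular":[0,0,0]},
  ],
)

```text
clock: 5.2
tool_pos: [0.4927, -0.1445, 0.1493]
orientation: [-180.0, -0.0, -89.9]
force: [0.8, -0.7, -1.2]
opening: 0.0202
gripper_force: 30.0
```

```bash
python3 - <<'E'
from h import *
o=ctrl.get_obs(); print(o['tool_pos'],o['force'],o['moment'])
im,p=snap('wrist'); cv2.imwrite('pics/w3.png',cv2.resize(im[130:270,230:420],None,fx=3,fy=3,interpolation=cv2.INTER_CUBIC)[:,:,::-1])
E
```

```text
[ 0.49265593 -0.1444612   0.14929753] [ 0.84445447 -0.70547815 -1.21262625] [-0.04268801  0.01538956  0.01479528]
```

View pics/w3.png

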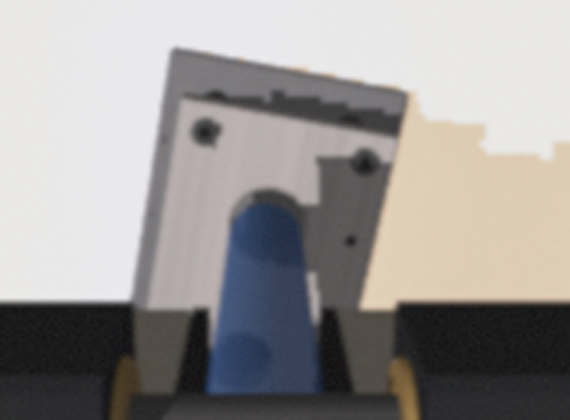

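The rod hangs in line with the mouth of hole 1 (crop 230–307), just above it. I dip it gently.

Call:
apply_moves(
  deltas=[
    {"fingers":8,"delta_pos":[0,0,2],"angular":[0,0,0]},
    {"fingers":8,"delta_pos":[0,0,4],"angular":[0,0,0]},
    {"fingers":8,"delta_pos":[0,0,6],"angular":[0,0,0]},
    {"fingers":8,"delta_pos":[0,0,7.5],"angular":[0,0,0]},
    {"fingers":8,"delta_pos":[0,0,8.5],"angular":[0,0,0]},
    {"fingers":8,"delta_pos":[0,0,8.5],"angular":[0,0,0]},
  ],
)

```text
clock: 5.85
tool_pos: [0.4919, -0.145, 0.1399]
orientation: [180.0, 0.0, -90.0]
force: [-0.1, -0.3, 0.5]
opening: 0.02
gripper_force: 30.0
```

Call:
apply_moves(
  deltas=[
    {"fingers":8,"delta_pos":[0,0,1],"angular":[0,0,0]},
    {"fingers":8,"delta_pos":[0,0,2],"angular":[0,0,0]},
    {"fingers":8,"delta_pos":[0,0,2],"angular":[0,0,0]},
  ],
)

```text
clock: 6.15
tool_pos: [0.4919, -0.145, 0.1379]
orientation: [180.0, 0.0, -90.0]
force: [-0.1, -0.0, -1.1]
opening: 0.0201
gripper_force: 30.0
```

Call:
apply_moves(
  deltas=[
    {"fingers":8,"delta_pos":[0,0,2],"angular":[0,0,0]},
    {"fingers":8,"delta_pos":[0,0,4],"angular":[0,0,0]},
    {"fingers":8,"delta_pos":[0,0,5],"angular":[0,0,0]},
    {"fingers":8,"delta_pos":[0,0,5],"angular":[0,0,0]},
  ],
)

```text
clock: 6.55
tool_pos: [0.4919, -0.145, 0.1328]
orientation: [180.0, 0.0, -90.0]
force: [0.0, -0.0, -0.6]
opening: 0.0201
gripper_force: 30.0
```

Call:
apply_moves(
  deltas=[
    {"fingers":8,"delta_pos":[0,0,2],"angular":[0,0,0]},
    {"fingers":8,"delta_pos":[0,0,4],"angular":[0,0,0]},
    {"fingers":8,"delta_pos":[0,0,5],"angular":[0,0,0]},
    {"fingers":8,"delta_pos":[0,0,5],"angular":[0,0,0]},
  ],
)

```text
clock: 6.95
tool_pos: [0.4919, -0.145, 0.1279]
orientation: [180.0, 0.0, -90.0]
force: [-0.1, -0.6, -1.7]
opening: 0.0199
gripper_force: 30.0
```

Hole 1 takes it freely, 14 mm deep with no contact force. Next is hole 2.

Call:
apply_moves(
  deltas=[
    {"fingers":8,"delta_pos":[0,0,-8],"angular":[0,0,0]},
    {"fingers":8,"delta_pos":[0,0,-18],"angular":[0,0,0]},
    {"fingers":8,"delta_pos":[0,0,-26],"angular":[0,0,0]},
    {"fingers":8,"delta_pos":[0,0,-26],"angular":[0,0,0]},
    {"fingers":8,"delta_pos":[-20,-4,-26],"angular":[0,0,0]},
    {"fingers":8,"delta_pos":[-40,-8,-26],"angular":[0,0,0]},
    {"fingers":8,"delta_pos":[-43.2,-8.2,-26],"angular":[0,0,0]},
    {"fingers":8,"delta_pos":[-43.2,-8.2,-22],"angular":[0,0,0]},
    {"fingers":8,"delta_pos":[-43.2,-8.2,-19],"angular":[0,0,0]},
    {"fingers":8,"delta_pos":[-43.2,-8.2,-19],"angular":[0,0,0]},
  ],
)

```text
clock: 7.95
tool_pos: [0.4995, -0.1023, 0.1463]
orientation: [179.9, -0.0, -90.0]
force: [0.5, 0.6, -0.4]
opening: 0.0205
gripper_force: 30.0
```

```bash
python3 - <<'E'
from h import *
o=ctrl.get_obs(); print(o['tool_pos'],o['force'],o['moment'])
im,p=snap('wrist'); cv2.imwrite('pics/w4.png',cv2.resize(im[130:240,260:380],None,fx=5,fy=5,interpolation=cv2.INTER_CUBIC)[:,:,::-1])
E
```

```text
[ 0.49953476 -0.10232112  0.14632259] [ 0.45786892  0.58329772 -0.42671368] [-0.04110883  0.10266244  0.00193659]
```

View pics/w4.png

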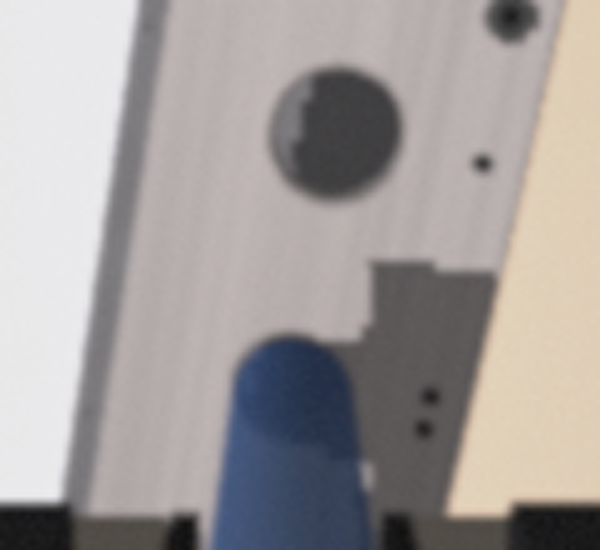

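The foot covers the mouth of hole 2, and hole 1 is visible at crop (336,132). I go down in small steps and watch the force.

Call:
apply_moves(
  deltas=[
    {"fingers":8,"delta_pos":[0,0,1.5],"angular":[0,0,0]},
    {"fingers":8,"delta_pos":[0,0,3],"angular":[0,0,0]},
    {"fingers":8,"delta_pos":[0,0,4],"angular":[0,0,0]},
    {"fingers":8,"delta_pos":[0,0,4],"angular":[0,0,0]},
  ],
)

```text
clock: 8.4
tool_pos: [0.5001, -0.1019, 0.1429]
orientation: [180.0, 0.0, -90.0]
force: [0.2, 1.2, -1.8]
opening: 0.0204
gripper_force: 30.0
```

Call:
apply_moves(
  deltas=[
    {"fingers":8,"delta_pos":[0,0,0.5],"angular":[0,0,0]},
    {"fingers":8,"delta_pos":[0,0,0.5],"angular":[0,0,0]},
  ],
)

```text
clock: 8.6
tool_pos: [0.5002, -0.1018, 0.1426]
orientation: [-180.0, 0.0, -90.0]
force: [-0.1, 0.4, -1.0]
opening: 0.0201
gripper_force: 30.0
```

Call:
apply_moves(
  deltas=[
    {"fingers":8,"delta_pos":[0,0,0.5],"angular":[0,0,0]},
    {"fingers":8,"delta_pos":[0,0,0.5],"angular":[0,0,0]},
  ],
)

```text
clock: 8.8
tool_pos: [0.5002, -0.1018, 0.142]
orientation: [180.0, 0.0, -90.0]
force: [0.5, 0.3, -1.1]
opening: 0.0204
gripper_force: 30.0
```

Call:
apply_moves(
  deltas=[
    {"fingers":8,"delta_pos":[0,0,0.5],"angular":[0,0,0]},
    {"fingers":8,"delta_pos":[0,0,0.5],"angular":[0,0,0]},
  ],
)

```text
clock: 9.0
tool_pos: [0.5002, -0.1018, 0.1415]
orientation: [180.0, -0.0, -90.0]
force: [-0.5, -0.6, -1.0]
opening: 0.02
gripper_force: 30.0
```

Call:
apply_moves(
  deltas=[
    {"fingers":8,"delta_pos":[0,0,0.5],"angular":[0,0,0]},
    {"fingers":8,"delta_pos":[0,0,0.5],"angular":[0,0,0]},
  ],
)

```text
clock: 9.2
tool_pos: [0.5002, -0.1018, 0.1413]
orientation: [-180.0, -0.0, -90.0]
force: [-0.6, -0.1, 1.4]
opening: 0.0206
gripper_force: 30.0
```

Call:
apply_moves(
  deltas=[
    {"fingers":8,"delta_pos":[0,0,0.5],"angular":[0,0,0]},
    {"fingers":8,"delta_pos":[0,0,0.5],"angular":[0,0,0]},
  ],
)

```text
clock: 9.4
tool_pos: [0.5004, -0.1019, 0.1411]
orientation: [-180.0, -0.0, -90.0]
force: [-2.1, 0.2, 6.0]
opening: 0.0201
gripper_force: 30.0
```

Call:
apply_moves(
  deltas=[
    {"fingers":8,"delta_pos":[0,0,0.5],"angular":[0,0,0]},
    {"fingers":8,"delta_pos":[0,0,0.5],"angular":[0,0,0]},
  ],
)

```text
clock: 9.6
tool_pos: [0.5005, -0.102, 0.1411]
orientation: [-179.9, -0.0, -90.0]
force: [-3.2, 0.5, 8.6]
opening: 0.0203
gripper_force: 30.0
```

Contact comes with the foot only about 0.6 mm down and a slight push towards -x. I retry with a 0.8 mm shift to be sure this is a refusal and not misalignment.

Call:
apply_moves(
  deltas=[
    {"fingers":8,"delta_pos":[0,0,-2],"angular":[0,0,0]},
    {"fingers":8,"delta_pos":[0,0,-3],"angular":[0,0,0]},
    {"fingers":8,"delta_pos":[0,0.8,-3],"angular":[0,0,0]},
    {"fingers":8,"delta_pos":[0,0.8,-3],"angular":[0,0,0]},
    {"fingers":8,"delta_pos":[0,0.8,-2],"angular":[0,0,0]},
    {"fingers":8,"delta_pos":[0,0.8,-1.2],"angular":[0,0,0]},
    {"fingers":8,"delta_pos":[0,0.8,-0.8],"angular":[0,0,0]},
    {"fingers":8,"delta_pos":[0,0.8,-0.8],"angular":[0,0,0]},
  ],
)

```text
clock: 10.4
tool_pos: [0.4995, -0.1019, 0.1411]
orientation: [-180.0, -0.0, -90.0]
force: [-0.9, -0.9, 2.7]
opening: 0.0203
gripper_force: 30.0
```

Call:
apply_moves(
  deltas=[
    {"fingers":8,"delta_pos":[0,0,0.3],"angular":[0,0,0]},
    {"fingers":8,"delta_pos":[0,0,0.5],"angular":[0,0,0]},
    {"fingers":8,"delta_pos":[0,0,0.5],"angular":[0,0,0]},
  ],
)

```text
clock: 10.7
tool_pos: [0.4996, -0.1019, 0.141]
orientation: [-180.0, -0.0, -90.0]
force: [-2.0, 1.4, 7.3]
opening: 0.0205
gripper_force: 30.0
```

Refused again at the same depth. The 20.2 mm finger opening and the pictures also say 20.8 mm, so I go back to hole 1.

Call:
apply_moves(
  deltas=[
    {"fingers":8,"delta_pos":[0,0,-4],"angular":[0,0,0]},
    {"fingers":8,"delta_pos":[0,0,-9],"angular":[0,0,0]},
    {"fingers":8,"delta_pos":[0,0,-9],"angular":[0,0,0]},
    {"fingers":8,"delta_pos":[20,3.5,-9],"angular":[0,0,0]},
    {"fingers":8,"delta_pos":[38,7,-9],"angular":[0,0,0]},
    {"fingers":8,"delta_pos":[43.2,7.4,-9],"angular":[0,0,0]},
    {"fingers":8,"delta_pos":[43.2,7.4,-9],"angular":[0,0,0]},
    {"fingers":8,"delta_pos":[43.2,7.4,-5],"angular":[0,0,0]},
    {"fingers":8,"delta_pos":[43.2,7.4,-3],"angular":[0,0,0]},
    {"fingers":8,"delta_pos":[43.2,7.4,-3],"angular":[0,0,0]},
  ],
)

```text
clock: 11.7
tool_pos: [0.4918, -0.1445, 0.1428]
orientation: [180.0, 0.0, -90.0]
force: [0.7, -0.1, -0.9]
opening: 0.0202
gripper_force: 30.0
```

Call:
apply_moves(
  deltas=[
    {"fingers":8,"delta_pos":[0,0,1],"angular":[0,0,0]},
    {"fingers":8,"delta_pos":[0,0,2],"angular":[0,0,0]},
    {"fingers":8,"delta_pos":[0,0,3.5],"angular":[0,0,0]},
    {"fingers":8,"delta_pos":[0,0,5],"angular":[0,0,0]},
    {"fingers":8,"delta_pos":[0,0,6],"angular":[0,0,0]},
    {"fingers":8,"delta_pos":[0,0,6],"angular":[0,0,0]},
  ],
)

```text
clock: 12.3
tool_pos: [0.4919, -0.145, 0.1372]
orientation: [180.0, 0.0, -90.0]
force: [-0.1, 0.1, -1.6]
opening: 0.0205
gripper_force: 30.0
```

Foot 4.5 mm in and free; continue down.

Call:
apply_moves(
  deltas=[
    {"fingers":8,"delta_pos":[0,0,2],"angular":[0,0,0]},
    {"fingers":8,"delta_pos":[0,0,5],"angular":[0,0,0]},
    {"fingers":8,"delta_pos":[0,0,8],"angular":[0,0,0]},
    {"fingers":8,"delta_pos":[0,0,10],"angular":[0,0,0]},
    {"fingers":8,"delta_pos":[0,0,10],"angular":[0,0,0]},
  ],
)

```text
clock: 12.8
tool_pos: [0.4918, -0.145, 0.1269]
orientation: [180.0, 0.0, -90.0]
force: [0.2, 0.8, -0.2]
opening: 0.0205
gripper_force: 30.0
```

Call:
apply_moves(
  deltas=[
    {"fingers":8,"delta_pos":[0,0,3],"angular":[0,0,0]},
    {"fingers":8,"delta_pos":[0,0,7],"angular":[0,0,0]},
    {"fingers":8,"delta_pos":[0,0,11],"angular":[0,0,0]},
    {"fingers":8,"delta_pos":[0,0,14],"angular":[0,0,0]},
    {"fingers":8,"delta_pos":[0,0,15],"angular":[0,0,0]},
    {"fingers":8,"delta_pos":[0,0,15],"angular":[0,0,0]},
  ],
)

```text
clock: 13.4
tool_pos: [0.4919, -0.145, 0.1121]
orientation: [180.0, -0.0, -90.0]
force: [-0.6, -0.4, -1.1]
opening: 0.0201
gripper_force: 30.0
```

Call:
apply_moves(
  deltas=[
    {"fingers":8,"delta_pos":[0,0,4],"angular":[0,0,0]},
    {"fingers":8,"delta_pos":[0,0,8],"angular":[0,0,0]},
    {"fingers":8,"delta_pos":[0,0,12],"angular":[0,0,0]},
    {"fingers":8,"delta_pos":[0,0,15],"angular":[0,0,0]},
    {"fingers":8,"delta_pos":[0,0,17],"angular":[0,0,0]},
    {"fingers":8,"delta_pos":[0,0,18],"angular":[0,0,0]},
    {"fingers":8,"delta_pos":[0,0,18],"angular":[0,0,0]},
  ],
)

```text
clock: 14.1
tool_pos: [0.4919, -0.145, 0.0942]
orientation: [180.0, -0.0, -90.0]
force: [0.0, -0.0, -0.2]
opening: 0.02
gripper_force: 30.0
```

Foot about 12.5 mm above the table; the last bit in half-millimetre steps.

Call:
apply_moves(
  deltas=[
    {"fingers":8,"delta_pos":[0,0,0.6],"angular":[0,0,0]},
    {"fingers":8,"delta_pos":[0,0,1.2],"angular":[0,0,0]},
    {"fingers":8,"delta_pos":[0,0,1.8],"angular":[0,0,0]},
    {"fingers":8,"delta_pos":[0,0,1.8],"angular":[0,0,0]},
  ],
)

```text
clock: 14.5
tool_pos: [0.492, -0.145, 0.0925]
orientation: [-180.0, 0.0, -90.0]
force: [-0.4, -0.4, -1.4]
opening: 0.0201
gripper_force: 30.0
```

Call:
apply_moves(
  deltas=[
    {"fingers":8,"delta_pos":[0,0,0.5],"angular":[0,0,0]},
    {"fingers":8,"delta_pos":[0,0,0.5],"angular":[0,0,0]},
  ],
)

```text
clock: 14.7
tool_pos: [0.492, -0.145, 0.092]
orientation: [180.0, -0.0, -90.0]
force: [0.2, -0.8, -1.3]
opening: 0.0199
gripper_force: 30.0
```

Call:
apply_moves(
  deltas=[
    {"fingers":8,"delta_pos":[0,0,0.4],"angular":[0,0,0]},
    {"fingers":8,"delta_pos":[0,0,0.4],"angular":[0,0,0]},
  ],
)

```text
clock: 14.9
tool_pos: [0.492, -0.145, 0.0917]
orientation: [180.0, -0.0, -90.0]
force: [0.4, -0.7, 0.1]
opening: 0.0202
gripper_force: 30.0
```

Call:
apply_moves(
  deltas=[
    {"fingers":8,"delta_pos":[0,0,0.4],"angular":[0,0,0]},
    {"fingers":8,"delta_pos":[0,0,0.4],"angular":[0,0,0]},
  ],
)

```text
clock: 15.1
tool_pos: [0.4921, -0.1451, 0.0917]
orientation: [-180.0, -0.0, -90.0]
force: [-1.9, -1.0, 5.0]
opening: 0.0202
gripper_force: 30.0
```

Call:
apply_moves(
  deltas=[
    {"fingers":8,"delta_pos":[0,0,0.2],"angular":[0,0,0]},
    {"fingers":8,"delta_pos":[0,0,0.2],"angular":[0,0,0]},
  ],
)

```text
clock: 15.3
tool_pos: [0.4921, -0.1451, 0.0917]
orientation: [-180.0, -0.0, -90.0]
force: [-2.9, 1.0, 8.4]
opening: 0.0202
gripper_force: 30.0
```

The foot is on the base plate. I relax the load, release and rise clear.

Call:
apply_moves(
  deltas=[
    {"fingers":8,"delta_pos":[0,0,-0.5],"angular":[0,0,0]},
    {"fingers":24,"delta_pos":[0,0,-0.5],"angular":[0,0,0]},
    {"fingers":30,"delta_pos":[0,0,-0.5],"angular":[0,0,0]},
    {"fingers":45,"delta_pos":[0,0,-0.5],"angular":[0,0,0]},
    {"fingers":60,"delta_pos":[0,0,-0.5],"angular":[0,0,0]},
    {"fingers":60,"delta_pos":[0,0,-0.5],"angular":[0,0,0]},
    {"fingers":60,"delta_pos":[0,0,-0.5],"angular":[0,0,0]},
  ],
)

```text
clock: 16.0
tool_pos: [0.492, -0.145, 0.0915]
orientation: [180.0, -0.0, -90.0]
force: [-0.3, 0.3, 0.5]
opening: 0.0561
gripper_force: 0.0
```

Call:
apply_moves(
  deltas=[
    {"fingers":60,"delta_pos":[0,0,-15],"angular":[0,0,0]},
    {"fingers":60,"delta_pos":[0,0,-45],"angular":[0,0,0]},
    {"fingers":60,"delta_pos":[0,0,-80],"angular":[0,0,0]},
    {"fingers":60,"delta_pos":[0,0,-115],"angular":[0,0,0]},
    {"fingers":60,"delta_pos":[-30,0,-140],"angular":[0,0,0]},
    {"fingers":60,"delta_pos":[-60,0,-150],"angular":[0,0,0]},
    {"fingers":60,"delta_pos":[-80,0,-150],"angular":[0,0,0]},
    {"fingers":60,"delta_pos":[-80,0,-150],"angular":[0,0,0]},
    {"fingers":60,"delta_pos":[-80,0,-150],"angular":[0,0,0]},
    {"fingers":60,"delta_pos":[-80,0,-150],"angular":[0,0,0]},
  ],
)

```text
clock: 17.0
tool_pos: [0.4918, -0.0654, 0.2413]
orientation: [180.0, -0.0, -90.0]
force: [-0.2, -0.0, -0.1]
opening: 0.06
gripper_force: 0.0
```

```bash
python3 - <<'E'
from h import *
a,_=snap('wrist'); b,_=snap('scene')
b=cv2.resize(b[140:260,230:422],(640,400),interpolation=cv2.INTER_CUBIC)
cv2.imwrite('pics/end.png',cv2.resize(np.vstack([a[:220],b])[:,:,::-1],(600,581)))
print(ctrl.get_obs()['tool_pos'])
E
```

```text
[ 0.49182918 -0.06564003  0.24124943]
```

View pics/end.png

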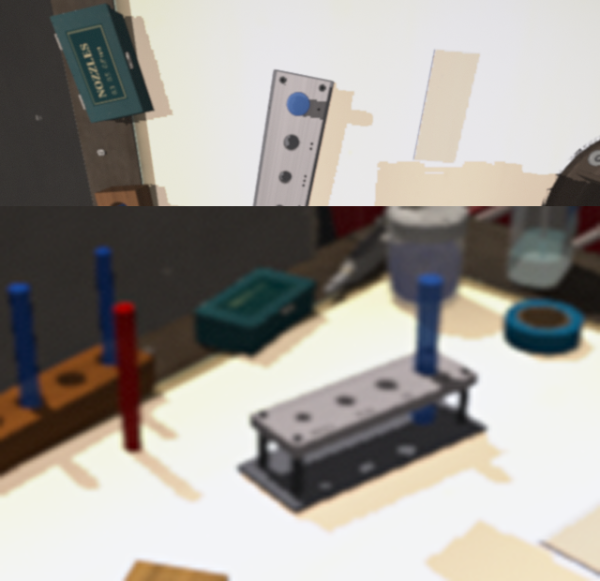

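The rod stands upright through hole 1, top at (298,103) in the upper view and foot on the base plate at (424,420) in the lower one. The stock rods and the red rod look undisturbed.

```bash
python3 -c "
from plant import ctrl
print(ctrl.close_job())"
```

```text
the job is handed in; nothing more can be done
None
```

The rod is the 20.8 mm one: hole 1 (22 mm) took it, hole 2 (19 mm) turned it away twice at under 9 N, and it now stands upright through hole 1 on the base plate; the job is handed in.

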